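# Chuck a nozzle at the laser marker and index it four clicks

### The job

A hex-collared nozzle stands loose in the open three-jaw chuck of the laser marker's indexing fixture: turn the chuck's knurled sleeve clockwise (seen from above) until the jaws are tight on the nozzle, with the index lever still at home. Then take the lever by its upright handle and swing it anticlockwise exactly four clicks, which brings the next flat of the hexagon to the laser; do not run on into the fifth notch. The lever springs back if it is let go, so finish while holding its handle still in the fourth notch, and leave everything else on the bench where it is.

Things in the scene. Friction and masses are not known exactly. Their poses are not given: they have to be found in the camera images.
- fixture: Indexing fixture, bolted down: aluminium base plate 190 x 160 x 12 mm, grey housing 96 mm across, on top a notched steel index plate, lever and chuck. Origin on the bench on the vertical axis; z up, x roughly away from the robot, y roughly towards the lever, -y towards the laser lens about 220 mm away.
- chuck_axis (a point): Point fixed to the fixture on its vertical axis, at the height of the chuck's floor on which the nozzle stands: 80 mm above the bench. Axes as the fixture's.
- spindle (a point): Same place as chuck_axis but turning with the spindle (index plate, lever, chuck, sleeve, jaws, all together). Axes agree with the fixture's while the lever is at home. The index plate is 130 mm across, 45 to 53 mm above the bench, with 24 rounded teeth: one click is 15 degrees (0.2618 rad).
- pawl: Sprung steel pawl with a brass roller on the +x side of the index plate, top 59 mm above the bench, roller 68 mm from the axis; riding over the teeth it makes the clicks. Origin on the bench under its pivot, 71 mm in x and -42 mm in y from the fixture's origin. No need to touch it.
- index (a joint): Angle of spindle and lever, rad: 0 = home at its stop, grows anticlockwise from above. Notches at 0, 0.262, 0.524, 0.785, 1.047 (fourth), 1.309 (fifth), tooth crests midway between. Let go, it always springs home (0.6 to 0.75 N m plus or minus 0.3 from the roller). Travel ends at 1.65. The stop takes the reaction when the sleeve is tightened.
- handle_grip (a point): Point to grip on the lever's handle, 84 mm above the bench, 118 mm from the axis, 60 degrees anticlockwise from the fixture's x axis at home, 120 degrees in the fourth notch. Push needed across the lever: some 7 to 9 N on leaving a notch, sinking steadily to 1 to 3 N, then jumping up again as the roller drops into the next notch: that jump is the click.
- handle: The lever's handle: upright black plastic cylinder, 22 mm diameter, 48 mm tall, free to revolve about its own axis. Origin at the centre of its lower end, 54 mm above the bench, z up (x and y mean nothing). The lever arm under it is a flat steel bar 18 mm wide, 45 to 53 mm above the bench.
- sleeve (a joint): Angle of the chuck sleeve on the spindle, rad: 0 = jaws open, grows clockwise from above (tightening); starts at 0 to 0.25. Jaws close 5 mm per rad and meet the nozzle at about 1.0. Torque: 0.5 N m idle, 0.95 at 1.1, 1.4 at 1.2. Turned to 1.1 to 1.25 it is tight; past 1.1 it springs back some when let go, else it stays.
- sleeve_mid (a point): Point on the axis at the height to grip the sleeve, 82 mm above the bench. The sleeve is a steel ring with knurled flank, 56 mm outside diameter, 62 to 96 mm above the bench. Above it rise only the jaws (within 25 mm of the axis, up to 106 mm) and the nozzle (up to 122 mm).
- jaw1: One of three steel jaws, 8 mm wide, 96 to 106 mm above the bench, sliding radially in the chuck, coupled to the sleeve; 60 degrees anticlockwise from the spindle's x axis. Origin at bench level, on the axis while open (it moves inward with the jaw); x points out along the jaw, the inner face is 14 mm out.
- jaw2: Second jaw, like jaw1, at 180 degrees.
- jaw3: Third jaw, like jaw1, at 300 degrees.
- nozzle: The nozzle to be marked: stainless steel, about 0.09 kg, 41.5 mm tall, round shank 18 mm diameter for the lower 29 mm, hexagonal collar 24 mm across flats from 29 to 37 mm, short cone on top. Origin at the centre of its underside, z up; it stands loose in the chuck, up to 3 mm off the axis. Its x axis agrees with the spindle's to within 0.06 rad at the start.
- laser: Laser marker at the right of the fixture, bolted down: white scan head 100 x 115 x 125 mm and blue body 270 mm long, up to 180 mm above the bench, column to 310 mm. Origin on the bench under the front of its lens; its body extends 410 mm towards its -y. Leave alone.
- spare_nozzle: Bystander: another nozzle of the same kind, standing on the bench beyond the fixture. Origin at its underside.
- tin_a: Bystander: white tin, 103 mm diameter, 120 mm tall. Origin at its underside.
- tin_b: Bystander: another such tin.
- wrench: Bystander: combination wrench 160 mm long lying near the fixture on the robot's side. Origin at the middle of its underside.
- tape: Bystander: roll of tape lying flat, 90 mm diameter, 48 mm high. Origin at its underside.
- tin_lid: Bystander: steel tin lid, 103 mm diameter, 8 mm high. Origin at its underside.
- nozzle_box: Bystander: open cardboard box of nozzles, 100 x 80 x 35 mm. Origin at its underside.

How it is judged:
By the outcome, as a careful person would: the job done as asked, in the order asked, and still so for the second after the job is handed in, while the arm keeps its last pose, push and grip.
It also fails if it takes over 56 s, if anything falls off the work surface, if the arm or the gripper's body presses on something with over 40 N, if the wrist force passes 120 N, or if a joint passes its speed limit or range.

### The arm

A 6-joint arm with a two-finger parallel gripper is mounted at the origin on the work surface. World frame = base frame: x ahead of the robot, y to its left, z up, the work surface at z = 0. Lengths are in m, angles in rad, forces in N, time in s.
With the tool pointing down it reaches from about 0.3 to 0.75 m from the base axis. Payload 8.5 kg.
Tool frame: the origin (TCP) lies at the very end of the fingers, on their centre line; the grasp point (between the pads) lies bot.pinch_z behind it (bot.pinch_z is the distance from the TCP to the grasp point, in m); z points along the fingers, y is the line along which they close (so a half turn about z gives the same grasp; the last joint's range is limited). The gripper opens to 88 mm and grips with 3 to 60 N. Pads are 18 mm wide; open, the fingers measure 123 mm over their backs; the gripper's body (75 mm by 187 mm) begins 45 mm behind the grasp point.
Start: joints at [1.127, 0.381, 1.297, -0, 1.464, -0.215], TCP at [0.125, 0.536, 0.201] pointing down, gripper open.
Joint ranges: [-3.11, 3.11], [-0.89, 2.33], [0.22, 2.48], [-1.42, 4.56], [0.17, 2.85], [-2.88, 2.88]. Speed limits (rad/s): [2.39, 2.39, 3.14, 3.14, 3.14, 3.14].

### API

Orientations are given as a rotation vector (axis times angle).
In Python, from station import bot gives the robot as it stands.
- The arm moves only by the shell command python3 inch.py 'ROWS' [FORCE]. ROWS is a JSON list of rows, 1 to 8 of them, each of 7 numbers: dx, dy, dz in units of 50 mm, then a rotation vector rx, ry, rz in rad, then the opening from 0.0 (shut) to 1.0 (fully open); each row is the pose to reach, as a shift and turn from the pose commanded when the command began, along the tool's axes at that moment; what a row does not reach only later rows make up. A row lasts 1/8 s, in which the tool goes at most 0.0625 m and 0.188 rad, less where a joint would pass 70% of its speed; a pose out of reach is approached as far as the arm can. The fingers move at their own pace and stop on an object; FORCE is the grip in N (left out, the last holds). Time passes only in rows, so rows that do not move let the fingers close. It prints the time, the measured TCP pose, the force, the opening and the grip force at its end. Input that does not fit is refused with a message, and nothing moves.
- bot.state(): the state, without advancing time (a new reading comes with each control period).
- bot.capture(name): name is "side" or "top"; returns the picture (420x560x3 uint8, blue, green, red); there is no depth.
- bot.calibration(name): a dict with "mtx" (3x3 intrinsics, pixels), "xyz" and "attitude" of the camera in the world. Camera axes: x right, y up, looking along -z (the intrinsics and any distortion apply to the point x, -y, -z); pixel columns grow to the right and rows downward; lengths in m; the calibration is good to about 2 mm. A picture is of the moment at which its call begins. calibration takes no time and is no camera call.
- bot.close_job(): hands the job in; it is judged then, once.
The state is a dict: "t": time; "joints": joint angles; "joint_velocities": joint speeds; "joint_efforts": joint torques, N m; "position": TCP position; "ee_rot": TCP orientation; "wrist_force": force on the tool from outside, world axes, zero at the start; "torque": the same for the moment, N m; "finger_gap": opening from 0.0 (shut) to 1.0 (fully open); "gripper_force": force on a finger pad.
Only numpy, scipy, OpenCV 4.12 (cv2) and the standard library are available. Lean on these libraries where they do the work, as an engineer would, in place of code of your own. Each camera call takes 0.05 s, during which the arm holds its last target. There are 200 camera calls.

## Working session

There is one attempt and no reset: what is moved stays moved. The work goes in short steps, Python scripts to look and compute and a shell command to move; the robot and the scene stay as the last step left them, time stands still between calls to the robot, and variables do not carry over. Pictures are saved under pics/ and viewed, at most 10 in all, crops included, and the job is handed in when it is done.

```bash
ls; mkdir -p pics; python3 - <<'E'
from station import bot
import cv2,numpy as np
print(bot.pinch_z, bot.state())
for n in("side","top"):
    c=bot.calibration(n); print(n,c)
    cv2.imwrite(f"pics/{n}0.png",bot.capture(n))
E
```

```text
inch.py
pics
station.py
0.0187 {'t': 0.0, 'joints': array([ 1.12671824e+00,  3.81221338e-01,  1.29829093e+00, -1.67937818e-05,
        1.46361084e+00, -2.15333391e-01]), 'joint_velocities': array([-1.82165855e-04,  4.46652656e-04,  5.82661997e-04, -4.14411740e-04,
       -1.54917431e-06, -2.26233358e-04]), 'joint_efforts': array([-2.41201684e-03, -4.37924588e+01, -2.24551141e+01,  7.11637130e-02,
        3.52622964e-02, -1.13518636e-04]), 'position': array([0.12458536, 0.53534211, 0.20011404]), 'ee_rot': array([-3.58470821e-01, -3.12059032e+00,  2.28269590e-03]), 'wrist_force': array([ 0.21125383, -0.26405739, -0.50500503]), 'torque': array([-0.00026867, -0.01453278, -0.05749211]), 'gripper_force': 0.0, 'finger_gap': 1.0005248851383826}
side {'mtx': array([[512.21547897,   0.        , 280.34181157],
       [  0.        , 512.21547897, 200.36269308],
       [  0.        ,   0.        ,   1.        ]]), 'xyz': array([ 0.39417785, -1.02504756,  0.99808252]), 'attitude': array([ 0.87795181, -0.0473912 , -0.10317556])}
top {'mtx': array([[486.03081507,   0.        , 280.61450733],
       [  0.        , 486.03081507, 215.66103339],
       [  0.        ,   0.        ,   1.        ]]), 'xyz': array([0.35775254, 0.08383734, 1.39918036]), 'attitude': array([ 0.09511072, -0.10704079, -1.56641492])}
```

View pics/side0.png

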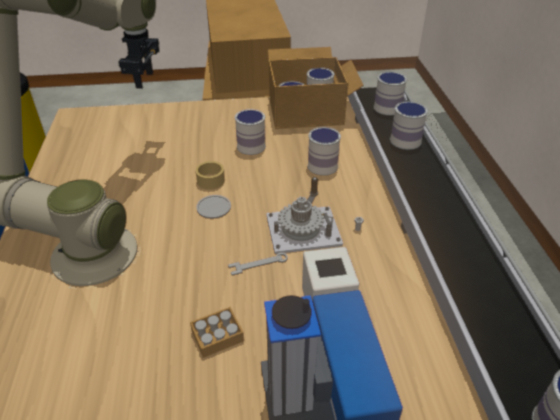

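View pics/top0.png

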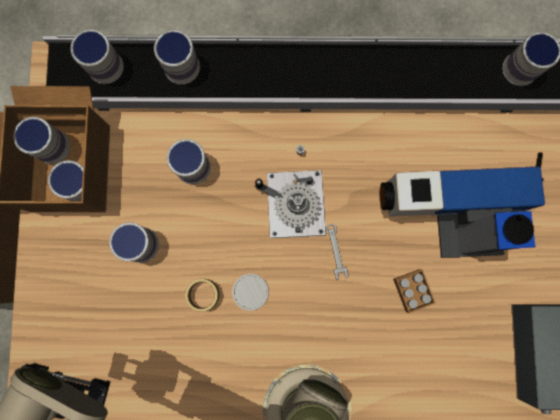

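The top view shows the fixture at about (297,204), with the handle top near (260,184) and the laser on the right. In the side view the chuck is at about (302,210) and the handle at (314,187). I'll enlarge both next.

```bash
python3 - <<'E'
import cv2,numpy as np
a=cv2.imread("pics/top0.png")[150:250,240:340];b=cv2.imread("pics/side0.png")[165:265,255:355]
s=lambda i:cv2.resize(i,(400,400),interpolation=cv2.INTER_CUBIC)
big=np.hstack([s(a),s(b)]);cv2.imwrite("pics/crop0.png",big)
E
```

```text
(no output)
```

View pics/crop0.png

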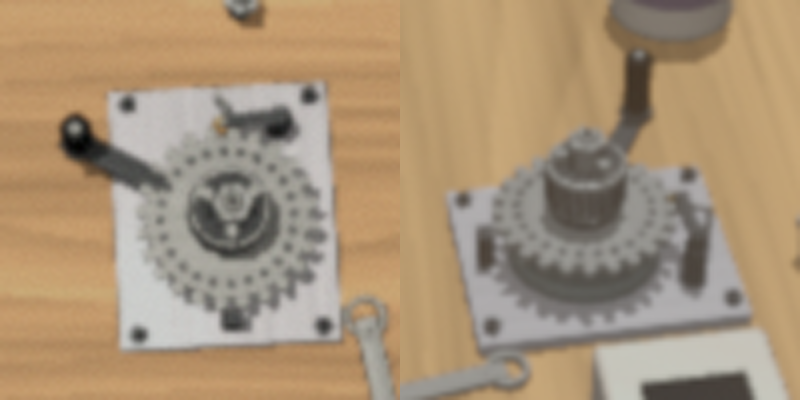

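The crop shows the following, in 4x crop coordinates:
- **Top view:** plate corners at about (108,92), (325,83), (340,340) and (122,350). The sleeve ring is centred near (232,213) and the handle top at (75,133).
- **Side view:** corners at about (448,192), (695,165), (750,315) and (482,350). The handle top is at (638,55) and the nozzle tip at (588,133).

```bash
cat > h.py <<'E'
import numpy as np,cv2
from scipy.spatial.transform import Rotation as R
from station import bot
def cam(n):
    c=bot.calibration(n); Rm=R.from_rotvec(c["attitude"]).as_matrix()@np.diag([1,-1,-1])
    return c["mtx"],Rm,np.array(c["xyz"])
def ray(n,p):
    K,Rm,o=cam(n); d=Rm@np.linalg.solve(K,[p[0],p[1],1]); return o,d/np.linalg.norm(d)
def plane(n,p,z):
    o,d=ray(n,p); return o+d*(z-o[2])/d[2]
def tri(pt,ps):
    A=0;b=0;L=[]
    for n,p in(("top",pt),("side",ps)):
        o,d=ray(n,p);P=np.eye(3)-np.outer(d,d);A=A+P;b=b+P@o;L.append((o,d))
    X=np.linalg.solve(A,b); return X,[round(float(np.linalg.norm(np.cross(X-o,d)))*1e3,1) for o,d in L]
def proj(n,X):
    K,Rm,o=cam(n); q=K@(Rm.T@(np.array(X)-o)); return q[:2]/q[2]
E
python3 - <<'E'
from h import *
np.set_printoptions(precision=4,suppress=True)
t=lambda x,y:((x+.5)/4-.5+240,(y+.5)/4-.5+150)
s=lambda x,y:((x-400+.5)/4-.5+255,(y+.5)/4-.5+165)
# order: back-left(+x,+y), back-right(+x,-y), front-right, front-left in the top picture
T=[t(108,92),t(325,83),t(340,340),t(122,350)]
# side view looks +y: far-left = front-left(-x,+y)...
S=[s(695,165),s(750,315),s(482,350),s(448,192)]
C=[]
for a,b in zip(T,S):
    X,e=tri(a,b);C.append(X);print(X,e, plane("top",a,.012),plane("side",b,.012))
for nm,q,n in(("top",T,0),("side",S,0)):
    c=np.array([plane(nm,p,.012) for p in q]); print(nm,"ctr",c.mean(0),"xdir",np.arctan2(*(c[0]+c[1]-c[2]-c[3])[[1,0]]),"ydir-90",np.arctan2(*(c[0]+c[3]-c[1]-c[2])[[1,0]])-np.pi/2, np.linalg.norm(c[0]-c[1]),np.linalg.norm(c[1]-c[2]))
print("handle",tri(t(75,133),s(638,55)),plane("top",t(75,133),.102),plane("side",s(638,55),.102))
print("sleeve top",plane("top",t(232,213),.096))
print("noz tip",tri(t(234,198),s(588,133)))
# sleeve rim in the side view: left/right and top of visible ellipse
print("sleeve side l/r z.096",plane("side",s(545,172),.096),plane("side",s(627,165),.096))
E
```

```text
[0.6629 0.1143 0.0138] [0.3, 0.3] [0.6636 0.1143 0.012 ] [0.6631 0.1164 0.012 ]
[ 0.6714 -0.0438  0.0113] [0.5, 0.5] [ 0.6708 -0.0437  0.012 ] [ 0.6717 -0.0445  0.012 ]
[ 0.4848 -0.0532  0.0075] [1.5, 1.5] [ 0.4829 -0.0528  0.012 ] [ 0.4859 -0.0575  0.012 ]
[0.4763 0.1033 0.0145] [1.1, 1.1] [0.4754 0.1033 0.012 ] [0.4776 0.1063 0.012 ]
top ctr [0.5731 0.0303 0.012 ] xdir 0.05320897782389186 ydir-90 0.04681368496247251 0.1582381700436179 0.1881027134990214
side ctr [0.5746 0.0302 0.012 ] xdir 0.06220461048705536 ydir-90 0.05194364102629301 0.16108572667714072 0.18625856543952896
handle (array([0.617 , 0.1344, 0.1044]), [2.2, 2.2]) [0.6153 0.1346 0.102 ] [0.6199 0.1381 0.102 ]
sleeve top [0.5616 0.0279 0.096 ]
noz tip (array([0.5672, 0.0278, 0.1238]), [0.1, 0.1])
sleeve side l/r z.096 [0.5377 0.0232 0.096 ] [0.5942 0.0243 0.096 ]
```

```bash
python3 - <<'E'
from h import *
def av(n,k=8): return np.mean([bot.capture(n).astype(float) for _ in range(k)],0).astype(np.uint8)
T=av("top",4);S=av("side",4);cv2.imwrite("pics/topav.png",T);cv2.imwrite("pics/sideav.png",S)
a=T[170:235,270:325];b=S[190:255,273:328]
s=lambda i:cv2.resize(i,None,fx=7,fy=7,interpolation=cv2.INTER_CUBIC)
im=np.hstack([s(a),s(b)])
cv2.imwrite("pics/crop1.png",im)
for n,o,ox in(("top",(270,170),0),("side",(273,190),385)):
    for c in((.564,.0285),(.568,.0285)):
        print(n,c,[np.round((proj(n,(*c,z))-o+.5)*7-.5+[ox,0]) for z in(.053,.096)])
E
```

```text
top (0.564, 0.0285) [array([190., 244.]), array([195., 227.])]
top (0.568, 0.0285) [array([190., 234.]), array([195., 217.])]
side (0.564, 0.0285) [array([576., 195.]), array([578., 113.])]
side (0.568, 0.0285) [array([586., 195.]), array([588., 112.])]
```

View pics/crop1.png

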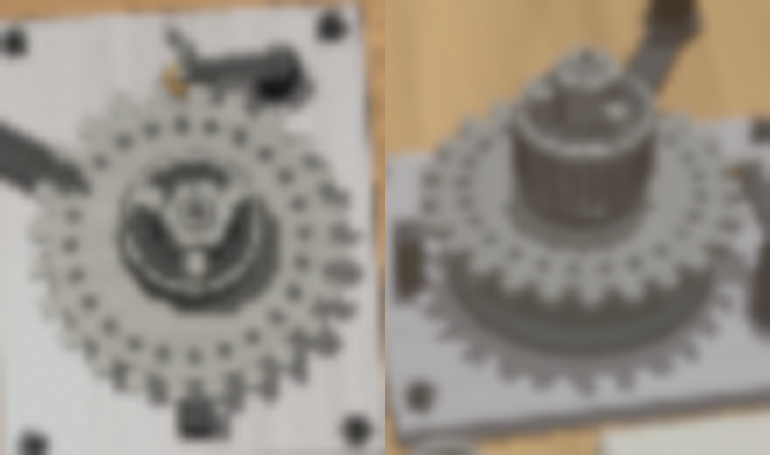

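The side view puts the sleeve top rim at x 513 to 660, so its centre is at 586. The dot ring in the top view is centred at about (187,240). The axis is therefore about (0.5655, 0.0285), and the handle position measured from both views agrees with it. Next I work out the move above the chuck.

```bash
cat >> h.py <<'E'
np.set_printoptions(precision=4,suppress=True)
AX=np.array([.5655,.0285]); PH=.053
def togo(goal):
    s=bot.state(); M=R.from_rotvec(s["ee_rot"]).as_matrix()
    print("tool delta",M.T@(np.array(goal)-s["position"]),"yaw y",np.arctan2(M[1,1],M[0,1]),"tilt z",M[:,2],"pos",s["position"],"t",s["t"])
    print("F",s["wrist_force"],"M",s["torque"],"j",s["joints"],"gap",s["finger_gap"],s["gripper_force"])
E
python3 -c "
from h import *
togo([*AX,.16])"
```

```text
tool delta [-0.5443 -0.3939  0.0407] yaw y 1.342025668340192 tilt z [-0.0001 -0.0002 -1.    ] pos [0.1247 0.5356 0.2007] t 0.5
F [-0.1115  0.7422 -0.5515] M [-0.068   0.0056  0.0385] j [ 1.1267  0.3806  1.2975  0.      1.4636 -0.2153] gap 0.99740587641589 0.0
```

Units first: shifts go in units of 50 mm. So -0.36 m is -7.2, -0.315 m is -6.3.

```bash
python3 inch.py '[[-0.9,-0.66,0,0,0,0,1],[-1.8,-1.32,0,0,0,0,1],[-2.7,-1.98,0,0,0,0,1],[-3.6,-2.64,0,0,0,0,1],[-4.5,-3.3,0,0,0,0,1],[-5.4,-3.94,0,0,0,0,1],[-6.3,-4.58,0,0,0,0,1],[-7.2,-5.22,0,0,0,0,1]]'
python3 inch.py '[[-0.9,-0.66,0,0,0,0,1],[-1.8,-1.32,0,0,0,0,1],[-2.7,-1.98,0,0,0,0,1],[-3.68,-2.66,0,0,0,0,1],[-3.68,-2.66,0.4,0,0,0,1],[-3.68,-2.66,0.8,0,0,0,1],[-3.68,-2.66,0.8,0,0,0,1]]'
python3 -c "
from h import *
togo([*AX,.066])"
```

```text
t: 1.5
position: [0.4172, 0.1982, 0.201]
ee_rot: [0.359, 3.12, 0.0]
wrist_force: [1.3, -0.0, 0.0]
finger_gap: 1.002
gripper_force: 0.0
t: 2.38
position: [0.5646, 0.0285, 0.1596]
ee_rot: [-0.359, -3.118, -0.0]
wrist_force: [0.6, 0.0, -0.4]
finger_gap: 1.002
gripper_force: 0.0
tool delta [-0.0012  0.0002  0.0936] yaw y 1.341814498735265 tilt z [-0.0029  0.0005 -1.    ] pos [0.5646 0.0285 0.1596] t 2.375
F [ 0.6072  0.0198 -0.3593] M [ 0.0567 -0.0373 -0.0339] j [-0.1589  0.4408  1.3224 -0.      1.3814 -1.5007] gap 1.0022909612099562 0.0
```

To row units: 0.094 m is 1.88, 0.085 m is 1.7.

```bash
python3 inch.py '[[-0.02,0,0.5,0,0,0,1],[-0.02,0,1,0,0,0,1],[-0.02,0,1.4,0,0,0,1],[-0.02,0,1.7,0,0,0,1],[-0.02,0,1.88,0,0,0,1],[-0.02,0,1.88,0,0,0,1]]' 60
python3 -c "
from h import *
togo([*AX,.066])
for n,c in(('top',(170,235,270,325)),('side',(190,255,273,328))):
    i=bot.capture(n)[c[0]-10:c[1]+10,c[2]-20:c[3]+20]
    cv2.imwrite('pics/g1'+n+'.png',i)
a,b=[cv2.resize(cv2.imread('pics/g1%s.png'%n),None,fx=4,fy=4,interpolation=cv2.INTER_CUBIC) for n in('top','side')]
cv2.imwrite('pics/g1.png',np.hstack([a,b]))"
```

```text
t: 3.12
position: [0.5662, 0.0283, 0.0668]
ee_rot: [-0.358, -3.121, -0.0]
wrist_force: [-0.0, 0.0, -0.3]
finger_gap: 1.0
gripper_force: 0.0
tool delta [ 0.0007 -0.      0.0008] yaw y 1.3420607379081009 tilt z [-0.0002  0.     -1.    ] pos [0.5662 0.0283 0.0668] t 3.125
F [-0.0424  0.0194 -0.3042] M [ 0.0408  0.0463 -0.0468] j [-0.1588  0.5389  1.4488  0.      1.154  -1.5008] gap 1.0000536563315547 0.0
```

View pics/g1.png

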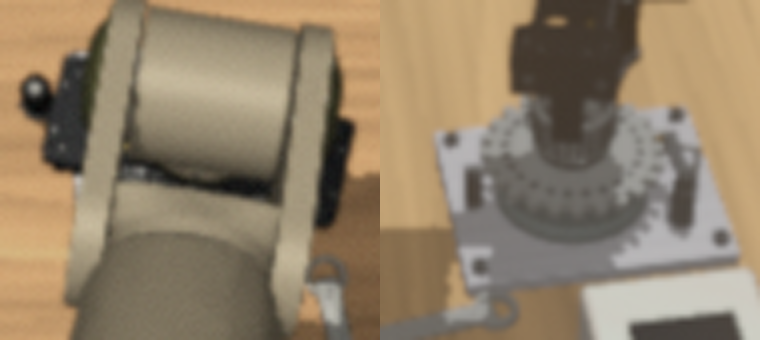

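The gripper straddles the sleeve: the side view shows the near finger at about (570,130), in front of it. Nothing is touched, so I close the fingers.

```bash
python3 inch.py '[[0,0,0,0,0,0,0],[0,0,0,0,0,0,0],[0,0,0,0,0,0,0],[0,0,0,0,0,0,0],[0,0,0,0,0,0,0]]' 60
python3 -c "
from h import *
togo([*AX,.066])"
```

```text
t: 3.85
position: [0.5663, 0.0292, 0.0668]
ee_rot: [0.359, 3.121, 0.003]
wrist_force: [-2.0, -4.1, 6.9]
finger_gap: 0.457
gripper_force: 4.1
tool delta [ 0.0007 -0.0008  0.0008] yaw y 1.3418489028416205 tilt z [ 0.0006  0.0018 -1.    ] pos [0.5663 0.0292 0.0668] t 3.85
F [-1.9659 -4.1317  6.9468] M [-0.7043  0.2777  0.0012] j [-0.1582  0.5387  1.449   0.002   1.1536 -1.5009] gap 0.4565417268804012 4.089008867740631
```

```bash
python3 inch.py '[[0,0,0,0,0,0,0],[0,0,0,0,0,0,0],[0,0,0,0,0,0,0],[0,0,0,0,0,0,0]]' 60
python3 -c "
from h import *
togo([*AX,.066])"
```

```text
t: 4.35
position: [0.5672, 0.0295, 0.0682]
ee_rot: [0.358, 3.118, 0.004]
wrist_force: [-0.2, 6.7, 9.4]
finger_gap: 0.243
gripper_force: 60.7
tool delta [ 0.0014 -0.0014  0.0022] yaw y 1.3422593547729016 tilt z [ 0.0036  0.0018 -1.    ] pos [0.5672 0.0295 0.0682] t 4.35
F [-0.1684  6.6858  9.3773] M [ 1.309  -0.1124 -0.0218] j [-0.1576  0.5371  1.4473  0.0026  1.154  -1.5009] gap 0.24256895697323339 60.6676647788845
```

```bash
python3 -c "
from h import *
for n,c in(('top',(170,235,270,325)),('side',(180,245,273,328))):
    i=bot.capture(n)[c[0]-10:c[1]+10,c[2]-20:c[3]+20]
    cv2.imwrite('pics/g2'+n+'.png',i)
a=cv2.resize(cv2.imread('pics/g2side.png'),None,fx=7,fy=7,interpolation=cv2.INTER_CUBIC)
a=cv2.convertScaleAbs(a,alpha=1.6,beta=10)
cv2.imwrite('pics/g2.png',a); print(a.shape)"
```

```text
(595, 665, 3)
```

View pics/g2.png

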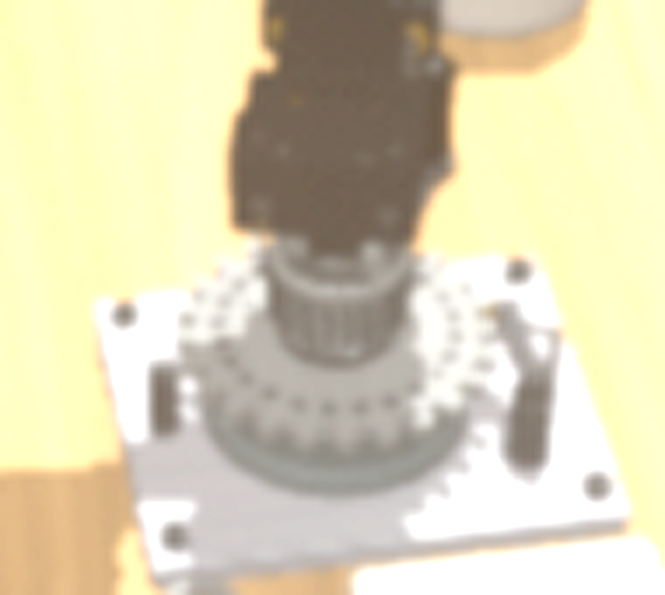

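```bash
python3 -c "
from h import *
f=lambda X:np.round((proj('side',X)-[253,170]+.5)*7-.5)
s=bot.state()
print('tcp',f(s['position']),'near sleeve top',f((.5655,.0005,.096)),'bottom',f((.5655,.0005,.062)),'noz tip',f((.5655,.0285,.122)),'pinch',f(s['position']+[0,0,.0187]),'body',f(s['position']+[0,0,.0637]))
print('handle top now',f((.619,.1336,.102)))
print(s['joint_efforts'])
for n in('top','side'):
    im=bot.capture(n); cv2.imwrite(f'pics/{n}2.png',im)
a=cv2.imread('pics/side2.png')[120:255,240:380]
a=cv2.convertScaleAbs(cv2.resize(a,(560,540),interpolation=cv2.INTER_CUBIC),alpha=1.3,beta=30)
cv2.imwrite('pics/v3.png',a)
"
```

```text
tcp [339. 304.] near sleeve top [347. 299.] bottom [345. 365.] noz tip [339. 201.] pinch [341. 268.] body [343. 179.]
handle top now [430.  68.]
[ -3.9042 -42.5896 -16.3039  -1.6555  -0.1112   0.0423]
```

View pics/v3.png

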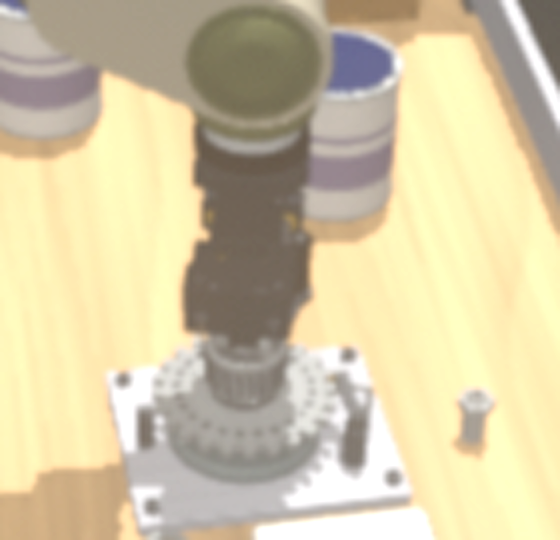

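```bash
python3 -c "
from h import *
for r in(213,215,217):
    o,d=ray('side',(300.5,r)); 
    for y in(-.005,-.016,-.03): print(r,y,(o+d*(y-o[1])/d[1]))
"; python3 - <<'E'
import cv2
a=cv2.imread('pics/g1side.png')
a=cv2.convertScaleAbs(cv2.resize(a,None,fx=6,fy=6,interpolation=cv2.INTER_CUBIC),alpha=1.8,beta=30)
b=cv2.imread('pics/side2.png')[180:265,253:348]
import numpy as np
b=cv2.convertScaleAbs(cv2.resize(b,None,fx=6,fy=6,interpolation=cv2.INTER_CUBIC),alpha=1.8,beta=30)
cv2.imwrite('pics/v4.png',np.hstack([a[:,100:500],b[:,100:500]]))
E
```

```text
213 -0.005 [ 0.5601 -0.005   0.0989]
213 -0.016 [ 0.5583 -0.016   0.1086]
213 -0.03 [ 0.556  -0.03    0.1209]
215 -0.005 [ 0.5602 -0.005   0.0918]
215 -0.016 [ 0.5584 -0.016   0.1016]
215 -0.03 [ 0.5562 -0.03    0.114 ]
217 -0.005 [ 0.5604 -0.005   0.0846]
217 -0.016 [ 0.5586 -0.016   0.0945]
217 -0.03 [ 0.5563 -0.03    0.107 ]
```

View pics/v4.png

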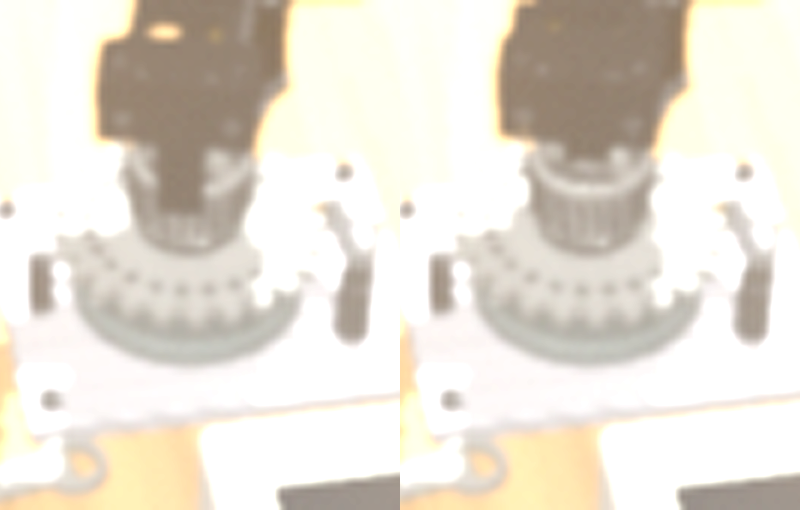

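The left crop (open) shows the finger tip ending at row 212, halfway down the sleeve. The right crop (closed) shows the sleeve rim unobstructed. So the fingers closed above the sleeve, on the nozzle collar, and the real tips stand higher than I assumed. I'll open and measure where the tips really are.

```bash
python3 inch.py '[[0,0,0,0,0,0,1],[0,0,0,0,0,0,1],[0,0,0,0,0,0,1],[0,0,0,0,0,0,1],[0,0,0,0,0,0,1],[0,0,-0.8,0,0,0,1],[0,0,-1.6,0,0,0,1],[0,0,-1.6,0,0,0,1]]' 60
python3 -c "
from h import *
togo([*AX,.066])
P=np.array([.12458,.53534,.2001]); yv=np.array([np.cos(1.342),np.sin(1.342),0])
for n in('top','side'): print(n,[proj(n,P+k*.044*yv) for k in(-1,0,1)],[proj(n,P+[0,0,.03]+k*.044*yv) for k in(-1,0,1)])
a=cv2.imread('pics/side0.png')[40:110,100:190]; a=cv2.resize(a,None,fx=4,fy=4,interpolation=cv2.INTER_CUBIC)
b=bot.capture('side')[150:240,250:350];b=cv2.resize(b,(400,280*400//360*360//280),interpolation=cv2.INTER_CUBIC)
h=max(a.shape[0],b.shape[0]);pad=lambda i:cv2.copyMakeBorder(i,0,h-i.shape[0],0,0,0)
o=cv2.convertScaleAbs(np.hstack([pad(a),pad(b)]),alpha=1.5,beta=20);cv2.imwrite('pics/v5.png',o);print(a.shape,b.shape)
s=bot.state()['position'];print([proj('side',s+k*.044*yv) for k in(-1,0,1)])
"
```

```text
t: 5.55
position: [0.5674, 0.0283, 0.1494]
ee_rot: [0.357, 3.116, -0.0]
wrist_force: [0.5, 0.1, -1.3]
finger_gap: 1.001
gripper_force: 0.0
tool delta [ 0.0024 -0.0003  0.0833] yaw y 1.3423246666862454 tilt z [ 0.0055 -0.0008 -1.    ] pos [0.5674 0.0283 0.1494] t 5.55
F [ 0.5135  0.0617 -1.2709] M [0.0225 0.0334 0.0061] j [-0.1585  0.4506  1.3374  0.0001  1.3481 -1.5008] gap 1.0011177064957768 0.0
top [array([104.593 , 381.5041]), array([ 86.7263, 377.1594]), array([ 68.8893, 372.822 ])] [array([100.0384, 384.2256]), array([ 81.7035, 379.7639]), array([ 63.4   , 375.3098])]
side [array([142.4078,  98.333 ]), array([146.7583,  91.8786]), array([150.938 ,  85.6774])] [array([140.7769,  89.8661]), array([145.2105,  83.5088]), array([149.4681,  77.4037])]
(280, 360, 3) (399, 400, 3)
[array([300.0882, 201.4035]), array([301.5612, 190.9049]), array([302.9634, 180.9117])]
```

View pics/v5.png

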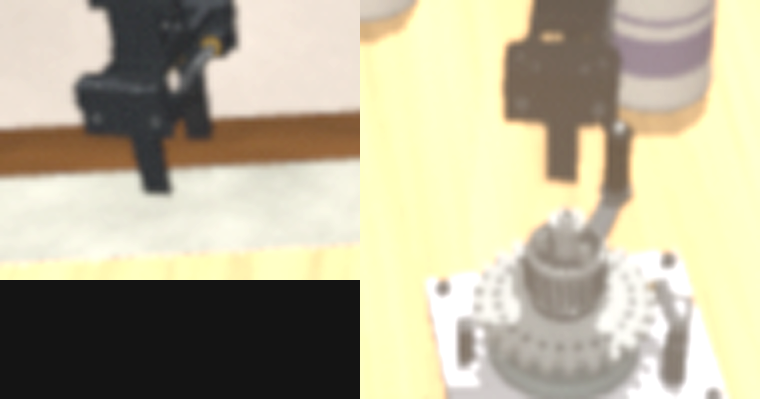

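Both views of the open gripper put the real tips about 25–35 mm above the reported TCP. The nozzle is still standing. I'll work out the heights of the tips and of the body's underside before descending.

```bash
python3 -c "
from h import *
def aty(p,y):
    o,d=ray('side',p); return o+d*(y-o[1])/d[1]
z=bot.state()['position'][2]
for r in(194,195,196):
  for y in(-.0145,-.025,-.032): print('tip',r,y,aty((301,r),y)[2]-z)
for r in(179,181):
  for y in(-.06,-.04): print('body',r,y,aty((296,r),y)[2]-z)
# start
yv=1.342
for y0 in(.044,.062): print('start tip', aty((139.5,87.5),.5353-y0*np.sin(yv))-[0,0,.2001])
"
```

```text
tip 194 -0.0145 0.024610047998488732
tip 194 -0.025 0.03319390363780192
tip 194 -0.032 0.03891647406401086
tip 195 -0.0145 0.021298668840234097
tip 195 -0.025 0.02991693105525181
tip 195 -0.032 0.03566243919859699
tip 196 -0.0145 0.017976591065628073
tip 196 -0.025 0.026629371019323472
tip 196 -0.032 0.03239789098845389
body 179 -0.06 0.10906797042942937
body 179 -0.04 0.09369722797763533
body 181 -0.06 0.10304036006200276
body 181 -0.04 0.08754469919974292
start tip [0.1121 0.4924 0.0384]
start tip [0.1153 0.4749 0.0472]
```
Tip offset ~ 30 mm and body ~ .1 above TCP vs expected .064 → both offset ~30-38 mm. So consistent: reported TCP is ~30 mm too low?? I.e. whole tool real position is ~+30 mm. Or x/y offset too? If the camera view had a y offset in reality (gripper really further +y by k): equally explains. E.g. actual y = +.03. But then the g1 collision: closed on something at x,y axis of nozzle. If gripper were 30 mm off in y with tip z .067, one finger would collide with chuck. Contradiction w/ clean centering. Use top view to check: start top0 tip. Alternatively, check now in top/side both: near finger tip triangulated; the arm occludes top. At start top0 fingers visible: find tip. Start-side tip x .112 matches expected near tip (.1146, .4925) x. From top0: look at crop. I've viewed 9 pictures? count: side0, top0, crop0, crop1, g1, g2, v3, v4, v5 = 9. One left! Save it. Do numerically: dark mask in top0 around (60..110,370..400): leftmost/rightmost. Hard. Instead use touch: descend with open fingers around the sleeve in steps; wrist force detects contact. Tip-only contact on index plate top .053 with fingers open (wide ±44..61 within the plate radius 65 ✓.). So descending at the centre till contact gives TCP→ z calibration directly, contact force small with small steps (limit 40N for body; wrist 120). Go down in 4 mm steps at about 1 row each; stop by command boundary. Nozzle up to .122 contact with body checks: body at tip+.064 → when tip on plate .053, body at .117 <.122 : body would hit nozzle at the tip .058. Just don't; go TCP to reading .041 (tip ~.071, grasp ~.090). Hmm, pads 18.7*2 =37 long? grasp at ~.09 with sleeve to .096: pad lower part covers .071-.096, OK good. Maybe go slightly lower: reading .038. Estimate offset ~.030±.004. Descend stepping, check force at each.

The tips and the gripper body both sit about 30–38 mm above what the reported z implies. A reading near 0.034 therefore puts the real tip at about 0.064–0.072. I'll descend in small steps and watch the force.

To row units: 0.03 m is 0.6, 0.083 m is 1.66.

```bash
python3 inch.py '[[0.02,0,0.6,0,0,0,1],[0.02,0,1.2,0,0,0,1],[0.02,0,1.66,0,0,0,1],[0.02,0,1.66,0,0,0,1]]' 60
python3 inch.py '[[0,0,0.16,0,0,0,1],[0,0,0.32,0,0,0,1],[0,0,0.32,0,0,0,1]]'
python3 inch.py '[[0,0,0.12,0,0,0,1],[0,0,0.18,0,0,0,1],[0,0,0.18,0,0,0,1]]'
python3 -c "
from h import *
togo([*AX,.040])"
```

```text
t: 6.1
position: [0.5636, 0.0288, 0.0612]
ee_rot: [-0.358, -3.115, -0.0]
wrist_force: [0.4, -0.1, 0.2]
finger_gap: 0.997
gripper_force: 0.0
t: 6.48
position: [0.565, 0.0286, 0.0474]
ee_rot: [-0.359, -3.12, -0.0]
wrist_force: [1.0, 0.5, 0.6]
finger_gap: 1.0
gripper_force: 0.0
t: 6.85
position: [0.5651, 0.0286, 0.0385]
ee_rot: [-0.359, -3.121, -0.0]
wrist_force: [0.7, 0.0, -0.2]
finger_gap: 0.999
gripper_force: 0.0
tool delta [-0.0004  0.     -0.0015] yaw y 1.3419957677913041 tilt z [-0.0004  0.0001 -1.    ] pos [0.5651 0.0286 0.0385] t 6.85
F [ 0.7126  0.044  -0.1519] M [-0.0083 -0.0497 -0.0192] j [-0.1587  0.5733  1.4827  0.      1.0861 -1.5007] gap 0.9987634177958504 0.0
```

To row units: 0.003 m is 0.06.

```bash
python3 inch.py '[[0,0,0.06,0,0,0,1],[0,0,0.06,0,0,0,1],[0,0,0.06,0,0,0,0],[0,0,0.06,0,0,0,0],[0,0,0.06,0,0,0,0],[0,0,0.06,0,0,0,0],[0,0,0.06,0,0,0,0]]' 60
python3 inch.py '[[0,0,0,0,0,0,0],[0,0,0,0,0,0,0]]'
python3 -c "
from h import *
togo([*AX,.036])"
```

```text
t: 7.72
position: [0.5654, 0.0295, 0.0358]
ee_rot: [0.36, 3.12, 0.003]
wrist_force: [1.6, 5.2, -0.7]
finger_gap: 0.586
gripper_force: 60.0
t: 7.98
position: [0.5654, 0.0295, 0.0358]
ee_rot: [0.36, 3.12, 0.003]
wrist_force: [1.3, 5.2, 0.1]
finger_gap: 0.585
gripper_force: 60.0
tool delta [-0.0003 -0.0009 -0.0002] yaw y 1.341317503788343 tilt z [ 0.0007  0.0016 -1.    ] pos [0.5654 0.0295 0.0358] t 7.975
F [1.3344 5.2256 0.1193] M [ 0.7363 -0.2376 -0.3461] j [-0.1579  0.577   1.4853  0.002   1.0788 -1.5001] gap 0.5847992871890579 60.00266120710876
```

The fingers hold the sleeve at 60 N with almost no vertical load. Now I tighten it.

```bash
python3 inch.py '[[0,0.02,0,0,0,0.12,0],[0,0.02,0,0,0,0.24,0],[0,0.02,0,0,0,0.36,0],[0,0.02,0,0,0,0.48,0],[0,0.02,0,0,0,0.6,0],[0,0.02,0,0,0,0.72,0],[0,0.02,0,0,0,0.8,0],[0,0.02,0,0,0,0.8,0]]' 60
python3 -c "
from h import *
togo([*AX,.036])"
```

```text
t: 8.98
position: [0.5663, 0.0305, 0.0358]
ee_rot: [1.546, 2.734, 0.004]
wrist_force: [5.0, 5.7, -2.4]
finger_gap: 0.586
gripper_force: 60.0
tool delta [-0.0014 -0.0017 -0.0002] yaw y 0.5415601518300884 tilt z [ 0.002   0.0014 -1.    ] pos [0.5663 0.0305 0.0358] t 8.975
F [ 4.9779  5.6728 -2.3635] M [ 0.7281 -0.457  -0.1176] j [-0.1557  0.5777  1.4838  0.002   1.0783 -0.6982] gap 0.5863686877653792 60.00505478004925
```

```bash
for i in 1 2; do python3 inch.py '[[0,0,0,0,0,0.05,0]]' 60 >/dev/null; python3 -c "
from h import *
s=bot.state();M=R.from_rotvec(s['ee_rot']).as_matrix();print('yaw',np.arctan2(M[1,1],M[0,1]),s['torque'],s['wrist_force'],s['position'],s['joint_efforts'][5])"; done
```

```text
yaw 0.49213504052495566 [ 0.8052 -0.581   0.5625] [ 5.0905  6.9024 -2.6038] [0.5663 0.0305 0.0358] -0.14102994929999113
yaw 0.4416865840125058 [ 0.8406 -0.6247  0.5538] [ 5.4445  7.4939 -2.0503] [0.5664 0.0306 0.0358] 0.029063515830785036
```

The torque is 0.55 N m while turning, so the sleeve is still idling. I continue in the same steps.

```bash
cat > r.py <<'E'
from h import *
s=bot.state();M=R.from_rotvec(s['ee_rot']).as_matrix();print('yaw',np.arctan2(M[1,1],M[0,1]),s['torque'],s['wrist_force'],s['position'],s['t'])
E
for i in 1 2 3; do python3 inch.py '[[0,0,0,0,0,0.04,0]]' 60 >/dev/null; python3 r.py; done
```

```text
yaw 0.4019632052019472 [ 0.8614 -0.6752  0.5864] [ 5.7907  7.3512 -2.7219] [0.5665 0.0306 0.0359] 9.35
yaw 0.36214431969128447 [ 0.8966 -0.7444  0.643 ] [ 6.2471  7.0063 -2.639 ] [0.5665 0.0306 0.0358] 9.475
yaw 0.3222793513538974 [ 0.9443 -0.7505  0.649 ] [ 6.3322  6.6036 -2.2103] [0.5666 0.0307 0.0358] 9.6
```

```bash
for i in 1 2 3 ; do python3 inch.py '[[0,0,0,0,0,0.04,0]]' 60 >/dev/null; python3 r.py; done
```

```text
yaw 0.28236094856882227 [ 0.9692 -0.7794  0.7728] [ 6.3269  6.3147 -3.2793] [0.5667 0.0307 0.0358] 9.725
yaw 0.2425064837208449 [ 0.9352 -0.7916  0.8374] [ 7.2424  7.4013 -2.6051] [0.5668 0.0307 0.0358] 9.85
yaw 0.20256411150661424 [ 1.0202 -0.8341  0.8141] [ 7.8335  8.069  -3.6333] [0.5668 0.0307 0.0358] 9.975
```

```bash
for i in 1 2 3 ; do python3 inch.py '[[0,0,0,0,0,0.04,0]]' 60 >/dev/null; python3 r.py; done
```

```text
yaw 0.162687632823652 [ 1.0043 -0.8543  0.8743] [ 8.1563  8.1871 -3.3538] [0.5669 0.0307 0.0358] 10.1
yaw 0.12287282711080193 [ 1.0502 -0.8665  1.0239] [ 8.5953  8.1647 -4.5731] [0.567  0.0307 0.0358] 10.225
yaw 0.08292434865037056 [ 1.0527 -0.9341  1.016 ] [ 8.8273  7.6909 -4.4739] [0.5671 0.0307 0.0358] 10.35
```

The torque is rising on the nozzle, about 1.0 now, with some creep in the grip. I'm aiming for about 1.3.

```bash
for i in 1 2 3 4; do python3 inch.py '[[0,0,0,0,0,0.04,0]]' 60 >/dev/null; python3 r.py; done
```

```text
yaw 0.04303951481968063 [ 1.0162 -0.9999  1.0663] [ 9.4374  8.6321 -3.9958] [0.5671 0.0307 0.0358] 10.475
yaw 0.0031729133646366753 [ 1.1281 -1.0084  1.1354] [ 9.092   8.3247 -4.783 ] [0.5672 0.0307 0.0358] 10.6
yaw -0.03667426792355491 [ 1.0806 -1.0911  1.236 ] [ 9.4014  8.0823 -5.5347] [0.5672 0.0307 0.0358] 10.725
yaw -0.07658820602904784 [ 1.1031 -1.0729  1.26  ] [10.0222  7.2224 -5.1655] [0.5673 0.0307 0.0358] 10.85
```

```bash
for i in 1 2; do python3 inch.py '[[0,0,0,0,0,0.03,0]]' 60 >/dev/null; python3 r.py; done; python3 inch.py '[[0,0,0,0,0,0,0],[0,0,0,0,0,0,0]]' 60 >/dev/null; python3 r.py
```

```text
yaw -0.10623715797511175 [ 1.1105 -1.1113  1.2689] [10.3565  7.169  -5.8013] [0.5674 0.0307 0.0358] 10.975
yaw -0.13606677330575995 [ 1.0583 -1.1489  1.3259] [10.9597  6.4558 -5.6602] [0.5674 0.0307 0.0359] 11.1
yaw -0.13569192799776753 [ 1.1489 -1.0952  1.0762] [11.0933  7.1961 -5.1256] [0.5674 0.0307 0.0358] 11.35
```

The torque reached 1.33 N m, which puts the sleeve at about 1.18. I release and lift clear.

Units first: shifts go in units of 50 mm. So -0.085 m is -1.7, -0.06 m is -1.2.

```bash
python3 inch.py '[[0,0,0,0,0,0,1],[0,0,0,0,0,0,1],[0,0,0,0,0,0,1],[0,0,0,0,0,0,1],[0,0,-0.6,0,0,0,1],[0,0,-1.2,0,0,0,1],[0,0,-1.7,0,0,0,1],[0,0,-1.7,0,0,0,1]]' 60
python3 -c "
from h import *
togo([.621,.1355,.12])"
```

```text
t: 12.35
position: [0.5662, 0.0294, 0.1221]
ee_rot: [2.367, 2.061, 0.004]
wrist_force: [0.0, -0.1, -0.7]
finger_gap: 1.001
gripper_force: 0.0
tool delta [0.1127 0.0397 0.0023] yaw y -0.1380932345161374 tilt z [ 0.0035 -0.0005 -1.    ] pos [0.5662 0.0294 0.1221] t 12.35
F [ 0.0363 -0.084  -0.6629] M [-0.0644  0.086  -0.008 ] j [-0.1569  0.4755  1.3801  0.      1.2825 -0.0188] gap 1.0012072172321569 0.0
```

```bash
python3 inch.py '[[0.8,0.3,0,0,0,-0.06,1],[1.6,0.6,0,0,0,-0.12,1],[2.26,0.8,0,0,0,-0.19,1],[2.26,0.8,0,0,0,-0.19,1]]' 60
python3 -c "
from h import *
togo([.621,.1355,.036])
T=bot.capture('top');S=bot.capture('side')
a=S[150:250,250:350]; t=T[150:250,240:340]
s=lambda i:cv2.resize(i,(400,400),interpolation=cv2.INTER_CUBIC)
cv2.imwrite('pics/v6.png',np.hstack([s(t),s(a)]))
"
```

```text
t: 12.85
position: [0.6203, 0.1376, 0.1187]
ee_rot: [-2.159, -2.28, 0.002]
wrist_force: [0.8, -0.2, -0.4]
finger_gap: 1.0
gripper_force: 0.0
tool delta [-0.0022  0.0007  0.0827] yaw y 0.0546836647888144 tilt z [-0.0023  0.0001 -1.    ] pos [0.6203 0.1376 0.1187] t 12.85
F [ 0.755  -0.156  -0.4063] M [-0.1006  0.1066  0.003 ] j [ 0.0323  0.594   1.1699  0.0002  1.38   -0.0224] gap 0.9997477068022851 0.0
```

View pics/v6.png

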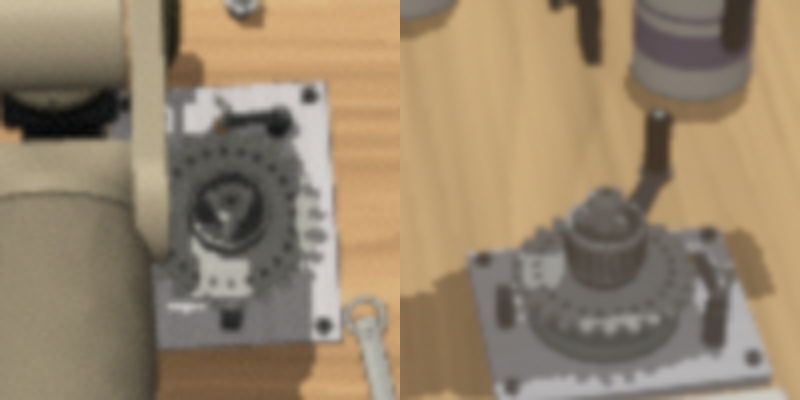

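The side view has the finger tips at about (593,62) and (737,50), straddling the handle top at (657,115). The handle hasn't moved and the nozzle stands in the closed jaws. I'll check the centring numerically.

```bash
python3 -c "
from h import *
s=lambda x,y:((x-400+.5)/4-.5+250,(y+.5)/4-.5+150)
def aty(p,y):
    o,d=ray('side',p); return o+d*(y-o[1])/d[1]
print(aty(s(593,62),.1376),aty(s(737,52),.1376),'handle',aty(s(657,115),.134))
"
```

```text
[0.5714 0.1376 0.1533] [0.6744 0.1376 0.1538] handle [0.6184 0.134  0.1052]
```

To row units: 0.086 m is 1.72, 0.03 m is 0.6.

```bash
python3 inch.py '[[-0.04,-0.04,0.6,0,0,0,1],[-0.04,-0.04,1.2,0,0,0,1],[-0.04,-0.04,1.6,0,0,0,1],[-0.04,-0.04,1.72,0,0,0,1],[-0.04,-0.04,1.72,0,0,0,1]]' 40
python3 r.py
python3 inch.py '[[0,0,0,0,0,0,0],[0,0,0,0,0,0,0],[0,0,0,0,0,0,0],[0,0,0,0,0,0,0],[0,0,0,0,0,0,0],[0,0,0,0,0,0,0],[0,0,0,0,0,0,0],[0,0,0,0,0,0,0]]' 40
python3 inch.py '[[0,0,0,0,0,0,0],[0,0,0,0,0,0,0]]' 40; python3 r.py
```

```text
t: 13.58
position: [0.6187, 0.1332, 0.0349]
ee_rot: [-2.164, -2.277, 0.0]
wrist_force: [-0.1, 0.1, 0.2]
finger_gap: 1.002
gripper_force: 0.0
yaw 0.05092899230275879 [-0.0523  0.0588 -0.0192] [-0.1246  0.0683  0.1503] [0.6187 0.1332 0.0349] 13.575
t: 14.58
position: [0.6202, 0.1338, 0.0349]
ee_rot: [2.162, 2.276, 0.004]
wrist_force: [7.4, 0.7, -3.8]
finger_gap: 0.237
gripper_force: 40.0
t: 14.82
position: [0.6203, 0.1338, 0.0349]
ee_rot: [2.161, 2.276, 0.004]
wrist_force: [6.3, 1.1, -3.5]
finger_gap: 0.239
gripper_force: 40.0
yaw 0.05177005911795796 [-0.0261 -0.8799  0.012 ] [ 6.3408  1.0967 -3.4538] [0.6203 0.1338 0.0349] 14.825
```

The handle is gripped, at a gap of 0.24 or about 22 mm. Swing the first two clicks along the arc; here tool y is fixture x and tool x is fixture y.

To row units: -0.0285 m is -0.57, -0.021 m is -0.42.

```bash
python3 inch.py '[[0.07,-0.14,0,0,0,0,0],[0.136,-0.276,0,0,0,0,0],[0.19,-0.42,0,0,0,0,0],[0.236,-0.57,0,0,0,0,0],[0.236,-0.57,0,0,0,0,0]]' 60
python3 r.py
python3 inch.py '[[0.036,-0.15,0,0,0,0,0],[0.06,-0.3,0,0,0,0,0],[0.074,-0.456,0,0,0,0,0],[0.08,-0.61,0,0,0,0,0],[0.08,-0.61,0,0,0,0,0]]' 60
python3 r.py
```

```text
t: 15.45
position: [0.5909, 0.144, 0.0349]
ee_rot: [2.161, 2.276, 0.003]
wrist_force: [6.6, 0.0, -3.5]
finger_gap: 0.233
gripper_force: 60.0
yaw 0.05194355658688757 [-0.1017 -0.8175  0.0047] [ 6.5665  0.0468 -3.4562] [0.5909 0.144  0.0349] 15.45
t: 16.08
position: [0.5603, 0.1462, 0.0349]
ee_rot: [2.161, 2.276, 0.003]
wrist_force: [5.8, -1.1, -3.5]
finger_gap: 0.236
gripper_force: 60.0
yaw 0.0517815347849639 [-0.2505 -0.8078 -0.0117] [ 5.8248 -1.101  -3.4518] [0.5603 0.1462 0.0349] 16.075
```

The measured points fit a 118 mm circle about (0.567, 0.0285), and the lever stands at its second notch. Two more clicks to go.

To row units: -0.0305 m is -0.61, -0.023 m is -0.46.

```bash
python3 inch.py '[[-0.004,-0.154,0,0,0,0,0],[-0.02,-0.308,0,0,0,0,0],[-0.046,-0.46,0,0,0,0,0],[-0.08,-0.61,0,0,0,0,0],[-0.08,-0.61,0,0,0,0,0]]' 60
python3 r.py
python3 inch.py '[[-0.04,-0.14,0,0,0,0,0],[-0.1,-0.294,0,0,0,0,0],[-0.16,-0.43,0,0,0,0,0]]' 60; python3 r.py
python3 inch.py '[[-0.076,-0.14,0,0,0,0,0],[-0.076,-0.14,0,0,0,0,0],[-0.076,-0.14,0,0,0,0,0]]' 60
python3 -c "
from h import *
s=bot.state();d=s['position'][:2]-[.5667,.0285];print('ang',np.degrees(np.arctan2(d[1],d[0])-PH)-60,np.linalg.norm(d))";python3 r.py
```

```text
t: 16.7
position: [0.5302, 0.1405, 0.0349]
ee_rot: [2.161, 2.276, 0.004]
wrist_force: [6.6, -1.4, -4.8]
finger_gap: 0.232
gripper_force: 60.0
yaw 0.051621932528791985 [-0.2689 -0.9035 -0.026 ] [ 6.6402 -1.3596 -4.8141] [0.5302 0.1405 0.0349] 16.7
t: 17.08
position: [0.5097, 0.1315, 0.0349]
ee_rot: [2.161, 2.276, 0.005]
wrist_force: [9.6, -1.6, -6.4]
finger_gap: 0.232
gripper_force: 60.0
yaw 0.05177618465993375 [-0.3595 -1.2089  0.0377] [ 9.5927 -1.6326 -6.4279] [0.5097 0.1315 0.0349] 17.075
t: 17.45
position: [0.5027, 0.1273, 0.0349]
ee_rot: [2.161, 2.276, 0.004]
wrist_force: [7.3, -1.0, -5.2]
finger_gap: 0.232
gripper_force: 60.0
ang 59.89796533075878 0.11774441201427695
yaw 0.05162529013070836 [-0.2643 -0.9463 -0.0214] [ 7.2681 -1.0146 -5.1628] [0.5027 0.1273 0.0349] 17.45
```

The lever is at 59.9°, which is the fourth notch. The measured push gives 0.66 N m, the spring alone, so the roller is seated. Handing in while holding.

```bash
python3 -c "
from station import bot
print(bot.close_job())"
```

```text
the job is handed in; nothing more can be done
None
```

The job is handed in, with the gripper holding the handle in the fourth notch (59.9° from home); I judged the sleeve tight from its 1.33 N m turning torque alone (about 1.17 rad), and my first grip closed on the nozzle collar by mistake, but the nozzle stayed standing.

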